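# Canisters back on the riser by height

## Task

Put the four washed clear canisters back on the wooden riser, each standing upright on the middle of its own cork mat, in order of height: the tallest on the mat nearest the black caddy, stepping down to the shortest at the far end. Set each one down rather than dropping it, don't let any topple over, and leave the little white pinch bowl that stands among them where it is.

Things in the scene. Friction and masses are not known exactly. Their poses are not given: they have to be found in the camera images.
- canister_shortest: The shortest of the four empty clear acrylic canisters, round and upright, with a grey twist cap (24 mm high, screwed tight, full width of the canister) to be gripped from above: 62 mm high over all, 42 mm in diameter, under 250 g. Loose. Origin at the centre of its underside, z up along its axis; yaw has no meaning.
- canister_second: The second shortest of the four empty clear acrylic canisters, round and upright, with a grey twist cap (24 mm high, screwed tight, full width of the canister) to be gripped from above: 88 mm high over all, 48 mm in diameter, under 250 g. Loose. Origin at the centre of its underside, z up along its axis; yaw has no meaning.
- canister_third: The second tallest of the four empty clear acrylic canisters, round and upright, with a grey twist cap (24 mm high, screwed tight, full width of the canister) to be gripped from above: 114 mm high over all, 54 mm in diameter, under 250 g. Loose. Origin at the centre of its underside, z up along its axis; yaw has no meaning.
- canister_tallest: The tallest of the four empty clear acrylic canisters, round and upright, with a grey twist cap (24 mm high, screwed tight, full width of the canister) to be gripped from above: 140 mm high over all, 60 mm in diameter, under 250 g. Loose. Origin at the centre of its underside, z up along its axis; yaw has no meaning.
- mat_a: Round cork mat, 72 mm across, 3 mm thick, fixed on the wooden riser (450 x 100 x 18 mm, running roughly left to right); number 1 of four alike in a straight row 115 mm apart, counted from the robot's left (+y) end. Origin at the centre of its underside, 18 mm above the benchtop; its top is 3 mm higher. x points away from the robot across the riser, y left along the row, z up.
- mat_b: Round cork mat, 72 mm across, 3 mm thick, fixed on the wooden riser (450 x 100 x 18 mm, running roughly left to right); number 2 of four alike in a straight row 115 mm apart, counted from the robot's left (+y) end. Origin at the centre of its underside, 18 mm above the benchtop; its top is 3 mm higher. x points away from the robot across the riser, y left along the row, z up.
- mat_c: Round cork mat, 72 mm across, 3 mm thick, fixed on the wooden riser (450 x 100 x 18 mm, running roughly left to right); number 3 of four alike in a straight row 115 mm apart, counted from the robot's left (+y) end. Origin at the centre of its underside, 18 mm above the benchtop; its top is 3 mm higher. x points away from the robot across the riser, y left along the row, z up.
- mat_d: Round cork mat, 72 mm across, 3 mm thick, fixed on the wooden riser (450 x 100 x 18 mm, running roughly left to right); number 4 of four alike in a straight row 115 mm apart, counted from the robot's left (+y) end. Origin at the centre of its underside, 18 mm above the benchtop; its top is 3 mm higher. x points away from the robot across the riser, y left along the row, z up.
- caddy: Square matte black steel food caddy with a lid (closed) and a small foot-style lever in front, about 178 x 178 mm and 227 mm high, fixed. It stands beyond one end of the row of mats, at the left (+y) or the right (-y); a round green colander stands beyond the other end. Origin at the centre of its underside.
- pinch_bowl: Small white ceramic pinch bowl, 76 mm across and 34 mm high, loose, standing among the canisters (a blue cup, 62 mm across and 58 mm high, stands there too). A bystander to be left alone. Origin at the centre of its underside.
Mind the look-alikes: they are no part of the job. Leave any turquoise look-alike of the canister_shortest alone. What is shaped like the canister_tallest but blue is not meant.

How it is judged:
By the outcome, as a careful person would: the job done as asked, in the order asked, and still so for the second after the job is handed in, with the robot touching nothing.
It also fails if it takes over 109 s, if anything falls off the work surface, if the arm or the gripper's body presses on something with over 40 N, if the wrist force passes 120 N, or if a joint passes its speed limit or range.

## Robot

A 7-joint arm with a two-finger parallel gripper is mounted at the origin on the work surface. World frame = base frame: x ahead of the robot, y to its left, z up, the work surface at z = 0. Lengths are in m, angles in rad, forces in N, time in s.
With the tool pointing down it reaches from about 0.4 to 0.875 m from the base axis. Payload 19.3 kg.
Tool frame: the origin (TCP) lies midway between the tips of the shut fingers; the grasp point (between the pads) lies bot.pinch_z behind it (bot.pinch_z is the distance from the TCP to the grasp point, in m); z points along the fingers, y is the line along which they close (so a half turn about z gives the same grasp; the last joint's range is limited). The gripper opens to 85 mm and grips with 20 to 120 N. Pads are 22 mm wide; open, the fingers measure 114 mm over their backs; the gripper's body (76 mm by 85 mm) begins 54 mm behind the grasp point. The pads swing forward as they close: fully open they stand 13 mm farther back than shut.
Start: joints at [1.047, 0.521, -0.036, 1.599, 0.021, 1.021, -0.113], TCP at [0.274, -0.562, 0.231] pointing down, gripper open.
Joint ranges: [-2.91, 2.91], [-0.3, 2.13], [-1.5, 1.42], [0.17, 2.43], [-1.26, 4.41], [0.16, 1.93], [-2.52, 2.52]. Speed limits (rad/s): [1.89, 1.89, 2.39, 2.39, 3.01, 3.01, 3.01].

## Interface

Orientations are given as [roll, pitch, yaw] about the fixed x, y, z axes, in that order (R = Rz(yaw) Ry(pitch) Rx(roll)).
In Python, from workcell import readout, grab_frame, camera_info, workorder, bot gives the robot as it stands. The module is installed in compiled form; this text tells all that it offers.
- The arm moves only by the tool drive_tool, never from a script. Its argument "targets" is a list of rows, each an object of numbers: "dx", "dy", "dz": the shift along the tool's x, y, z as a fraction of full scale; "yaw": the turn about the tool's z as a fraction of full scale; "fingers": the closure, from 0 (fully open) to 1 (shut). In form: [{"dx": .., "dy": .., "dz": .., "yaw": .., "fingers": ..}, ...]. A call has 1 to 20 rows; each row shifts and turns the commanded pose from where the row before left it, along the tool's axes as they then stand; what a row does not reach is not made up. Full scale, the value 1, is 0.1 m for a shift and 90 degrees for a turn. A row lasts 1/10 s, in which the tool goes at most 50 mm and 8.59 degrees, less where a joint would pass 70% of its speed; a pose out of reach is approached as far as the arm can. A call with a number of a shift or a turn outside -1 to 1 is refused whole. A call with a gripper value outside its range is refused whole. The fingers move at their own pace and stop on an object; "squeeze" is the grip in N (left out, the last holds). Time passes only in rows, so rows that do not move let the fingers close. It gives the time, the measured TCP pose, the force, the opening and the grip force at its end, in the units of the state.
- readout.observe(): the state, without advancing time (a new reading comes with each control period).
- grab_frame(name): name is "side" or "top"; returns the picture (400x640x3 uint8, blue, green, red); there is no depth.
- camera_info(name): a dict with "fx", "fy", "cx", "cy" (pixels), "T" (4x4, takes a point from camera to world coordinates). Camera axes: x right, y up, looking along -z (the intrinsics and any distortion apply to the point x, -y, -z); pixel columns grow to the right and rows downward; lengths in m; the calibration is good to about 2 mm. A picture is of the moment at which its call begins. camera_info takes no time and is no camera call.
- workorder.job_done(): hands the job in; it is judged then, once.
The state is a dict: "clock": time; "qpos": joint angles; "qd": joint speeds; "joint_efforts": joint torques, N m; "position": TCP position; "tool_rot": TCP orientation; "force": force on the tool from outside, world axes, zero at the start; "moment": the same for the moment, N m; "grip_width": finger opening in m; "finger_force": force on a finger pad.
Only numpy, scipy, OpenCV 4.12 (cv2) and the standard library are available. Lean on these libraries where they do the work, as an engineer would, in place of code of your own. Each camera call takes 0.05 s, during which the arm holds its last target. There are 200 camera calls.

## Working session

There is one attempt and no reset: what is moved stays moved. The work goes in short steps, Python scripts to look and compute and a tool call to move; the robot and the scene stay as the last step left them, time stands still between calls to the robot, and variables do not carry over. Pictures are saved under pics/ and viewed, at most 14 in all, crops included, and the job is handed in when it is done.

Besides the shell and the picture viewer there is one more tool, called after "Request:" as a command line: name --argument value ..., lists and objects as JSON in quotes. drive_tool: Moves the arm, as the interface text tells. Shift numbers are shares of 0.1 m and turn numbers shares of 90 degrees, none past 1 either way. Its arguments: {"type":"object","properties":{"targets":{"type":"array","items":{"type":"object","properties":{"dx":{"type":"number","minimum":-1,"maximum":1},"dy":{"type":"number","minimum":-1,"maximum":1},"dz":{"type":"number","minimum":-1,"maximum":1},"yaw":{"type":"number","minimum":-1,"maximum":1},"fingers":{"type":"number"}}}},"squeeze":{"type":"number"}},"required":["targets"]}

```bash
mkdir -p pics; python3 - <<'E'
from workcell import readout, grab_frame, camera_info, bot
import cv2,numpy as np
print(readout.observe()); print(bot.pinch_z,[a for a in dir(bot) if a[0]!='_'])
for n in("side","top"):
    f=grab_frame(n); cv2.imwrite(f"pics/{n}0.png",f); print(n,camera_info(n))
E
```

```text
{'clock': 0.0, 'qpos': array([ 1.04678785,  0.5220241 , -0.036322  ,  1.60001878,  0.02122776,
        1.021097  , -0.11277262]), 'qd': array([-0.00070543, -0.00045213,  0.00149621, -0.00057179,  0.00030544,
        0.00162212,  0.00048324]), 'joint_efforts': array([-1.76423114e-04, -9.27102757e+01,  1.98024720e+00, -3.69935632e+01,
        1.79134874e-02,  8.18618399e-03, -4.34278388e-05]), 'position': array([ 0.27379952, -0.56145076,  0.23071566]), 'tool_rot': array([-3.14043629e+00,  1.09630664e-04,  4.53835972e-01]), 'force': array([ 0.42916224,  0.33325044, -0.23393485]), 'moment': array([ 0.01492196,  0.00869152, -0.0424633 ]), 'finger_force': 0.0, 'grip_width': 0.08537104242932768}
0.0187 ['IKError', 'pinch_z']
side {'fx': 461.2812738928032, 'fy': 461.2812738928032, 'cx': 321.6866753947153, 'cy': 199.21951057606788, 'T': array([[-0.98782529,  0.10564855, -0.11419094,  0.33242658],
       [-0.15546375, -0.64362484,  0.74938514,  1.05592491],
       [ 0.00567532,  0.75801415,  0.65221341,  0.94055625],
       [ 0.        ,  0.        ,  0.        ,  1.        ]])}
top {'fx': 460.0004677274997, 'fy': 460.0004677274997, 'cx': 316.957405326331, 'cy': 202.56022626698302, 'T': array([[-0.04431314,  0.97558039, -0.21512614,  0.22624383],
       [-0.99900347, -0.04212404,  0.01475226,  0.02459694],
       [ 0.00533004,  0.21556548,  0.97647484,  1.35213054],
       [ 0.        ,  0.        ,  0.        ,  1.        ]])}
```

View pics/side0.png

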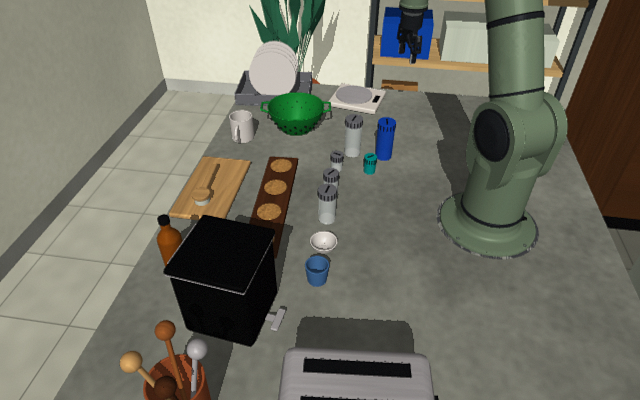

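View pics/top0.png

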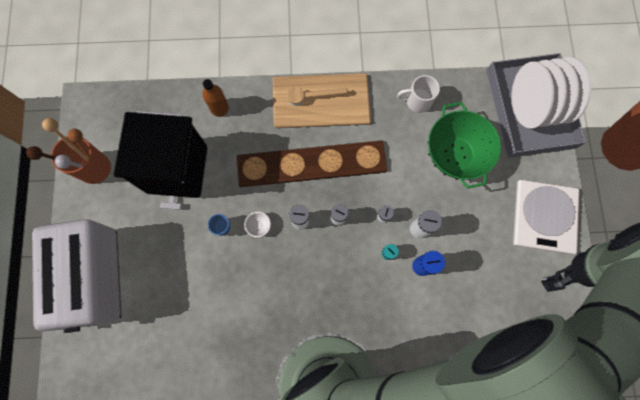

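The side view shows, from the caddy outward, the third canister (327,203), second (331,180), shortest (336,160) and tallest (353,135). The bowl is at (323,241), the turquoise look-alike at (370,163) and the blue one at (386,138).

In the top view the caps are at third (299,215), second (339,213), shortest (386,213) and tallest (428,221). The turquoise one is at (391,252) and the blue one at (432,262). The mats run from (254,168) to (368,157), with the caddy at the left (+y). The four clear, grey-capped ones fit the description. I'll confirm this in an enlarged crop.

```bash
cat > h.py <<'E'
import numpy as np,cv2
from workcell import camera_info
def ray(n,u,v,z):
    c=camera_info(n);T=c["T"]
    d=T[:3,:3]@np.array([(u-c["cx"])/c["fx"],-(v-c["cy"])/c["fy"],-1]);o=T[:3,3]
    return o+d*(z-o[2])/d[2]
def proj(n,p):
    c=camera_info(n);T=c["T"];q=T[:3,:3].T@(np.array(p)-T[:3,3])
    return c["cx"]+c["fx"]*q[0]/-q[2],c["cy"]+c["fy"]*q[1]/q[2]
E
python3 - <<'E'
from h import *
f=cv2.imread("pics/top0.png");h=cv2.cvtColor(f,cv2.COLOR_BGR2HSV)
m=cv2.inRange(h,(8,60,120),(25,255,255));m[:140]=0;m[190:]=0;m[:,:235]=0;m[:,390:]=0
cs,_=cv2.findContours(cv2.morphologyEx(m,cv2.MORPH_CLOSE,np.ones((5,5))),0,2)
P=[]
for c in cs:
    if cv2.contourArea(c)>150:
        (u,v),ax,_=cv2.fitEllipse(c);p=ray("top",u,v,.021);P.append(p);print(round(u,1),round(v,1),np.round(ax,1),p.round(4))
print([np.linalg.norm(np.diff(np.array(sorted(P,key=lambda p:-p[1])),axis=0),axis=1).round(4)])
t=cv2.resize(f[190:290,190:460],None,fx=2.96,fy=2.96,interpolation=cv2.INTER_CUBIC)
s=cv2.imread("pics/side0.png")[105:265,280:420]
s=cv2.resize(s,None,fx=1.85,fy=1.85,interpolation=cv2.INTER_CUBIC)
o=np.zeros((t.shape[0]+s.shape[0],800,3),np.uint8);o[:t.shape[0],:t.shape[1]]=t;o[t.shape[0]:,:s.shape[1]]=s
# caps zoomed
x=s.shape[1]
for (u,v) in [(299,215),(339,213)]:
    k=cv2.resize(f[v-15:v+15,u-15:u+15],(240,240),interpolation=cv2.INTER_CUBIC);o[t.shape[0]:t.shape[0]+240,x+5:x+245]=k;x+=245
cv2.imwrite("pics/c1.png",o);print(o.shape)
for u,v in [(299,215),(339,213),(386,213),(428,221)]: print(f[v-14:v+20:1,u].mean(1).round().astype(int), f[v-3,u-14:u+15].mean(1).round().astype(int))
E
```

```text
292.0 164.1 [22.  23.5] [0.6416 0.0745 0.021 ]
329.9 160.1 [22.1 23.2] [ 0.6492 -0.0404  0.021 ]
367.6 156.3 [21.8 23.2] [ 0.6563 -0.1554  0.021 ]
[array([0.1151, 0.1152])]
(592, 800, 3)
[130 130 130 125 117 115 116 117 116 116 117 107  62  52  95 116 115 118
 115 119 120 118  96  78 110 129 134 127 124 127 130 129 123 124] [136 137 135 123 123 123 118 105  87  81  91  98 105 109 107 109 112 109
 112 110 113 116 112  99  85  84  86  94  91]
[117 113 120 119 117 112 111 114 116 114 114  98  56  54  91 116 119 117
 118 119 113  92  74 108 124 111  96 122 123 124 127 129 130 127] [ 87  86  88  87  87  93 108 114 117 109  79  54  55  77  98 111 114 115
 116 116 116 115  98  80  67  63  68  67  66]
[139 140 138 138 137 133 124 119 113  96  85  74  69  55  56  55  65  87
 111 115  94  64  89  97 123 136 130 133 132 137 135 140 138 139] [ 71  67  75  84 111 124 112 103 108 116 113 122 116 111  74  51  79 111
 111 113 111  94  78  72  71  70  74  70  74]
[132 132 126 114 115 113 115 114 118 116 114 107  64  48  94 111 117 117
 117 115 117 115 116 110  82  60  98 103  86  86 116 133 137 137] [131 135 143 150 129 100 108 115 114 112 101  88  99 106 107 107 109 114
 117 116 115 113 113 114 114 115 107  96  77]
```

View pics/c1.png

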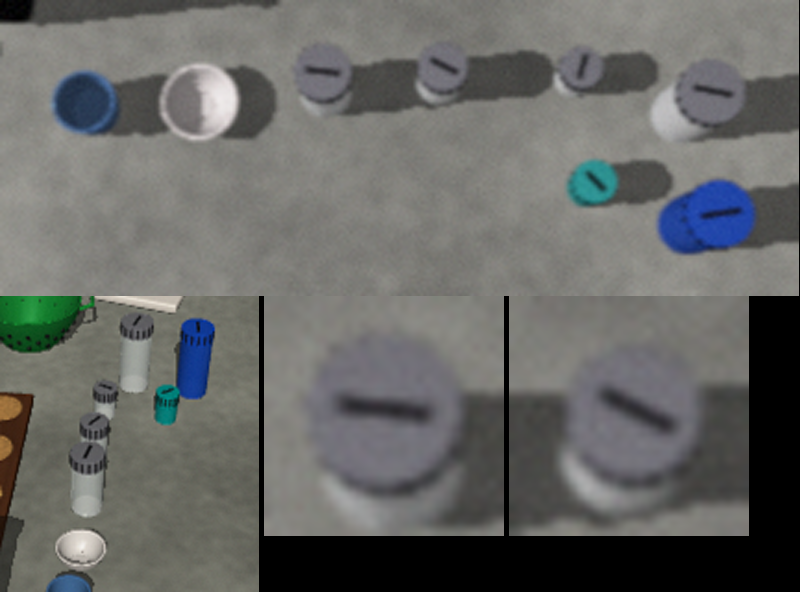

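The crop confirms it: four clear bodies with grey caps, in the row with the white bowl. The turquoise and blue look-alikes sit nearer the robot and stay put. Next I take the cap centres from the dark slots in both views.

```bash
cat > caps.py <<'E'
from h import *
def slot(n,f,p,r):
    u,v=proj(n,p);u,v=int(round(u)),int(round(v))
    g=cv2.GaussianBlur(f,(3,3),0).max(2).astype(float)[v-r:v+r+1,u-r:u+r+1]
    w=np.clip(95-g,0,40);k,lab,st,ce=cv2.connectedComponentsWithStats((w>0).astype(np.uint8))
    if k<2: return None
    d=[np.hypot(*(ce[i]-r)) if st[i,4]>4 else 99 for i in range(1,k)];i=1+int(np.argmin(d))
    ys,xs=np.nonzero(lab==i);ww=w[ys,xs]
    return u-r+(xs*ww).sum()/ww.sum(),v-r+(ys*ww).sum()/ww.sum()
E
python3 - <<'E'
from caps import *
t=cv2.imread("pics/top0.png");s=cv2.imread("pics/side0.png")
for nm,h,uv in [("third",.114,(299,213)),("second",.088,(339,213)),("short",.062,(386.5,213)),("tall",.14,(430.5,220.5)),("turq",.062,(391,251)),("blue",.14,(433,262))]:
    p=ray("top",*uv,h);a=slot("top",t,p,6);b=slot("side",s,p,6)
    pa=ray("top",*a,h) if a else None; pb=ray("side",*b,h) if b else None
    print(nm,a,pa,b,pb)
print("bowl",ray("top",258,224,.034),"caddy edge top",ray("top",207,150,.227),ray("top",207,150,.0),ray("top",193,197,.227))
E
```

```text
third (np.float64(298.6546489563567), np.float64(213.66034155597723)) [0.47004941 0.05739868 0.114     ] (np.float64(326.97068062827225), np.float64(188.59476439790575)) [0.46957031 0.05837429 0.114     ]
second (np.float64(339.6146341463415), np.float64(211.890243902439)) [ 0.47525307 -0.05675369  0.088     ] (np.float64(331.15048859934853), np.float64(174.44885993485343)) [ 0.47131067 -0.04169956  0.088     ]
short (np.float64(386.42857142857144), np.float64(211.70068027210885)) [ 0.47513041 -0.19235129  0.062     ] (np.float64(336.89365351629505), np.float64(156.32132647226987)) [ 0.47058646 -0.1743868   0.062     ]
tall (np.float64(430.6060126582278), np.float64(220.30696202531647)) [ 0.43150449 -0.29578217  0.14      ] (np.float64(354.00652376514444), np.float64(119.91519105312209)) [ 0.42935651 -0.28105256  0.14      ]
turq (np.float64(390.992700729927), np.float64(250.8905109489051)) [ 0.36258139 -0.19654371  0.062     ] (np.float64(370.13375796178343), np.float64(155.85987261146497)) [ 0.3632675  -0.19479471  0.062     ]
blue (np.float64(433.46666666666664), np.float64(261.49333333333334)) [ 0.32163835 -0.29257684  0.14      ] (np.float64(386.65895953757223), np.float64(121.25433526011561)) [ 0.32158094 -0.29043355  0.14      ]
bowl [0.46035455 0.17848239 0.034     ] caddy edge top [0.62428724 0.28339681 0.227     ] [0.70459424 0.33561081 0.        ] [0.50179666 0.31754958 0.227     ]
```

The top-view points are consistent: third and blue agree across both views, and for the others the side slots blur into the fluting. All are within reach. I'll turn first, then hover over the tallest.

Request:
drive_tool --squeeze 30 --targets '[{"yaw": -0.089,"fingers": 0},{"yaw": -0.089,"fingers": 0},{"yaw": -0.089,"fingers": 0},{"yaw": -0.089,"fingers": 0},{"yaw": -0.089,"fingers": 0},{"yaw": -0.089,"fingers": 0},{"yaw": -0.089,"fingers": 0},{"yaw": -0.089,"fingers": 0},{"fingers": 0},{"dx": 0.266,"dy": 0.158,"fingers": 0},{"dx": 0.266,"dy": 0.158,"fingers": 0},{"dx": 0.266,"dy": 0.158,"fingers": 0},{"dx": 0.266,"dy": 0.158,"fingers": 0},{"dx": 0.266,"dy": 0.158,"fingers": 0},{"dx": 0.266,"dy": 0.158,"fingers": 0},{"dx": 0.266,"dy": 0.158,"fingers": 0},{"dx": 0.266,"dy": 0.158,"fingers": 0},{"dx": 0.266,"dy": 0.158,"fingers": 0},{"dx": 0.266,"dy": 0.158,"fingers": 0}]'

```text
invalid input
```

Request:
drive_tool --targets '[{"fingers": 0},{"fingers": 0},{"fingers": 0},{"fingers": 0}]'

```text
invalid input
```

Request:
drive_tool --squeeze 30 --targets '[{"dx": 0,"dy": 0,"dz": 0,"yaw": -0.089,"fingers": 0},{"dx": 0,"dy": 0,"dz": 0,"yaw": -0.089,"fingers": 0},{"dx": 0,"dy": 0,"dz": 0,"yaw": -0.089,"fingers": 0},{"dx": 0,"dy": 0,"dz": 0,"yaw": -0.089,"fingers": 0},{"dx": 0,"dy": 0,"dz": 0,"yaw": -0.089,"fingers": 0},{"dx": 0,"dy": 0,"dz": 0,"yaw": -0.089,"fingers": 0},{"dx": 0,"dy": 0,"dz": 0,"yaw": -0.089,"fingers": 0},{"dx": 0,"dy": 0,"dz": 0,"yaw": -0.089,"fingers": 0},{"dx": 0,"dy": 0,"dz": 0,"yaw": 0,"fingers": 0},{"dx": 0,"dy": 0,"dz": 0,"yaw": 0,"fingers": 0}]'

```text
clock: 1.1
position: [0.2737, -0.5617, 0.231]
tool_rot: [-3.141, -0.0, 1.568]
force: [0.5, 0.4, -0.0]
grip_width: 0.0856
finger_force: 0.0
```

Request:
drive_tool --targets '[{"dx": 0.2,"dy": 0.12,"dz": 0,"yaw": 0,"fingers": 0},{"dx": 0.3,"dy": 0.18,"dz": 0,"yaw": 0,"fingers": 0},{"dx": 0.3,"dy": 0.18,"dz": 0,"yaw": 0,"fingers": 0},{"dx": 0.3,"dy": 0.18,"dz": 0,"yaw": 0,"fingers": 0},{"dx": 0.3,"dy": 0.18,"dz": 0,"yaw": 0,"fingers": 0},{"dx": 0.3,"dy": 0.18,"dz": 0,"yaw": 0,"fingers": 0},{"dx": 0.3,"dy": 0.18,"dz": 0,"yaw": 0,"fingers": 0},{"dx": 0.3,"dy": 0.18,"dz": 0,"yaw": 0,"fingers": 0},{"dx": 0.2,"dy": 0.12,"dz": 0,"yaw": 0,"fingers": 0},{"dx": 0.157,"dy": 0.078,"dz": 0,"yaw": 0,"fingers": 0},{"dx": 0,"dy": 0,"dz": 0,"yaw": 0,"fingers": 0},{"dx": 0,"dy": 0,"dz": 0,"yaw": 0,"fingers": 0},{"dx": 0,"dy": 0,"dz": 0,"yaw": 0,"fingers": 0}]'

```text
clock: 2.4
position: [0.4309, -0.2966, 0.2312]
tool_rot: [-3.141, 0.0, 1.57]
force: [0.1, -0.6, 0.2]
grip_width: 0.0854
finger_force: 0.0
```

Request:
drive_tool --targets '[{"dx": 0.008,"dy": 0.005,"dz": 0.16,"yaw": 0,"fingers": 0},{"dx": 0,"dy": 0,"dz": 0.2,"yaw": 0,"fingers": 0},{"dx": 0,"dy": 0,"dz": 0.2,"yaw": 0,"fingers": 0},{"dx": 0,"dy": 0,"dz": 0.2,"yaw": 0,"fingers": 0},{"dx": 0,"dy": 0,"dz": 0.2,"yaw": 0,"fingers": 0},{"dx": 0,"dy": 0,"dz": 0.2,"yaw": 0,"fingers": 0},{"dx": 0,"dy": 0,"dz": 0.12,"yaw": 0,"fingers": 0},{"dx": 0,"dy": 0,"dz": 0,"yaw": 0,"fingers": 0},{"dx": 0,"dy": 0,"dz": 0,"yaw": 0,"fingers": 0},{"dx": 0,"dy": 0,"dz": 0,"yaw": 0,"fingers": 0.15},{"dx": 0,"dy": 0,"dz": 0,"yaw": 0,"fingers": 0.25},{"dx": 0,"dy": 0,"dz": 0,"yaw": 0,"fingers": 0.35},{"dx": 0,"dy": 0,"dz": 0,"yaw": 0,"fingers": 0.45},{"dx": 0,"dy": 0,"dz": 0,"yaw": 0,"fingers": 1},{"dx": 0,"dy": 0,"dz": 0,"yaw": 0,"fingers": 1},{"dx": 0,"dy": 0,"dz": 0,"yaw": 0,"fingers": 1},{"dx": 0,"dy": 0,"dz": 0,"yaw": 0,"fingers": 1},{"dx": 0,"dy": 0,"dz": 0,"yaw": 0,"fingers": 1}]'

```text
clock: 4.2
position: [0.4321, -0.2954, 0.1042]
tool_rot: [3.141, 0.001, 1.572]
force: [-2.8, -0.2, 9.7]
grip_width: 0.0592
finger_force: 30.3
```

Request:
drive_tool --targets '[{"dx": 0,"dy": 0,"dz": -0.05,"yaw": 0,"fingers": 1},{"dx": 0,"dy": 0,"dz": -0.15,"yaw": 0,"fingers": 1},{"dx": 0,"dy": 0,"dz": -0.25,"yaw": 0,"fingers": 1},{"dx": 0,"dy": 0,"dz": -0.25,"yaw": 0,"fingers": 1},{"dx": 0,"dy": 0,"dz": -0.25,"yaw": 0,"fingers": 1},{"dx": 0,"dy": 0,"dz": -0.25,"yaw": 0,"fingers": 1},{"dx": 0,"dy": 0,"dz": -0.2,"yaw": 0,"fingers": 1},{"dx": 0,"dy": 0,"dz": -0.15,"yaw": 0,"fingers": 1},{"dx": 0,"dy": 0,"dz": -0.05,"yaw": 0,"fingers": 1},{"dx": 0,"dy": 0,"dz": 0,"yaw": 0,"fingers": 1},{"dx": 0,"dy": 0,"dz": 0,"yaw": 0,"fingers": 1}]'

```text
clock: 5.3
position: [0.4316, -0.2949, 0.2626]
tool_rot: [-3.141, -0.0, 1.572]
force: [-0.7, 0.5, -2.4]
grip_width: 0.059
finger_force: 32.9
```

```bash
python3 - <<'E'
from workcell import grab_frame
import cv2,numpy as np
a=grab_frame("side");b=grab_frame("top")
cv2.imwrite("pics/s1.png",a);cv2.imwrite("pics/t1.png",b)
o=np.hstack([cv2.resize(a[60:260,250:450],(400,400)),cv2.resize(b[130:330,260:460],(400,400))]);cv2.imwrite("pics/v1.png",o)
E
```

```text
(no output)
```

View pics/v1.png

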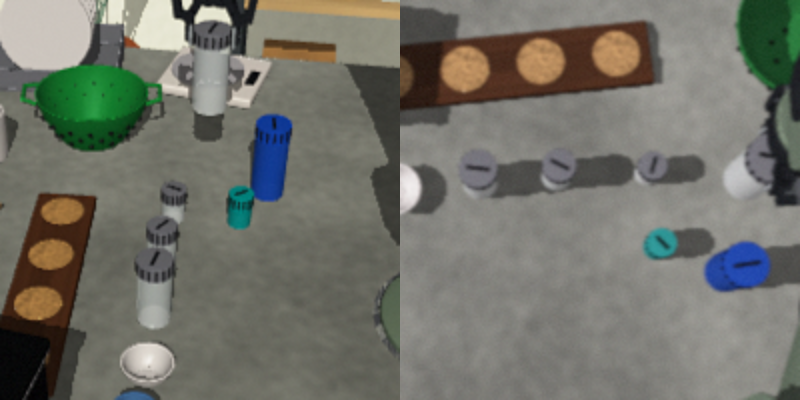

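Left panel: the tallest hangs upright in the gripper near (210,70), clear of everything, and the others haven't moved. Carrying it to the mat nearest the caddy.

Request:
drive_tool --targets '[{"dx": 0.15,"dy": 0.063,"dz": 0,"yaw": 0,"fingers": 1},{"dx": 0.25,"dy": 0.105,"dz": 0,"yaw": 0,"fingers": 1},{"dx": 0.3,"dy": 0.1255,"dz": 0,"yaw": 0,"fingers": 1},{"dx": 0.3,"dy": 0.1255,"dz": 0,"yaw": 0,"fingers": 1},{"dx": 0.3,"dy": 0.1255,"dz": 0,"yaw": 0,"fingers": 1},{"dx": 0.3,"dy": 0.1255,"dz": 0,"yaw": 0,"fingers": 1},{"dx": 0.3,"dy": 0.1255,"dz": 0,"yaw": 0,"fingers": 1},{"dx": 0.3,"dy": 0.1255,"dz": 0,"yaw": 0,"fingers": 1},{"dx": 0.3,"dy": 0.1255,"dz": 0,"yaw": 0,"fingers": 1},{"dx": 0.3,"dy": 0.1255,"dz": 0,"yaw": 0,"fingers": 1},{"dx": 0.3,"dy": 0.1255,"dz": 0,"yaw": 0,"fingers": 1},{"dx": 0.3,"dy": 0.1255,"dz": 0,"yaw": 0,"fingers": 1},{"dx": 0.3,"dy": 0.1255,"dz": 0,"yaw": 0,"fingers": 1},{"dx": 0.3,"dy": 0.1255,"dz": 0,"yaw": 0,"fingers": 1},{"dx": 0.3,"dy": 0.1255,"dz": 0,"yaw": 0,"fingers": 1},{"dx": 0.3,"dy": 0.1255,"dz": 0,"yaw": 0,"fingers": 1},{"dx": 0.16,"dy": 0.067,"dz": 0,"yaw": 0,"fingers": 1},{"dx": 0.084,"dy": 0.034,"dz": 0,"yaw": 0,"fingers": 1},{"dx": 0,"dy": 0,"dz": 0,"yaw": 0,"fingers": 1},{"dx": 0,"dy": 0,"dz": 0,"yaw": 0,"fingers": 1}]'

```text
clock: 7.4
position: [0.6337, 0.1885, 0.2629]
tool_rot: [-3.141, 0.001, 1.571]
force: [0.1, -0.5, -2.1]
grip_width: 0.0594
finger_force: 33.0
```

Request:
drive_tool --targets '[{"dx": 0.01,"dy": 0.005,"dz": 0.1,"yaw": 0,"fingers": 1},{"dx": 0,"dy": 0,"dz": 0.2,"yaw": 0,"fingers": 1},{"dx": 0,"dy": 0,"dz": 0.2,"yaw": 0,"fingers": 1},{"dx": 0,"dy": 0,"dz": 0.2,"yaw": 0,"fingers": 1},{"dx": 0,"dy": 0,"dz": 0.2,"yaw": 0,"fingers": 1},{"dx": 0,"dy": 0,"dz": 0.2,"yaw": 0,"fingers": 1},{"dx": 0,"dy": 0,"dz": 0.12,"yaw": 0,"fingers": 1},{"dx": 0,"dy": 0,"dz": 0.08,"yaw": 0,"fingers": 1},{"dx": 0,"dy": 0,"dz": 0.04,"yaw": 0,"fingers": 1},{"dx": 0,"dy": 0,"dz": 0,"yaw": 0,"fingers": 1},{"dx": 0,"dy": 0,"dz": 0,"yaw": 0,"fingers": 1},{"dx": 0,"dy": 0,"dz": 0,"yaw": 0,"fingers": 1}]'

```text
clock: 8.6
position: [0.6347, 0.1908, 0.13]
tool_rot: [3.141, -0.0, 1.572]
force: [0.0, -0.5, -1.4]
grip_width: 0.0593
finger_force: 33.0
```

```bash
python3 - <<'E'
from workcell import grab_frame
import cv2,numpy as np
a=grab_frame("side");b=grab_frame("top")
o=np.hstack([cv2.resize(a[90:250,220:380],(400,400)),cv2.resize(b[90:250,200:360],(400,400))]);cv2.imwrite("pics/v2.png",o)
E
```

```text
(no output)
```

View pics/v2.png

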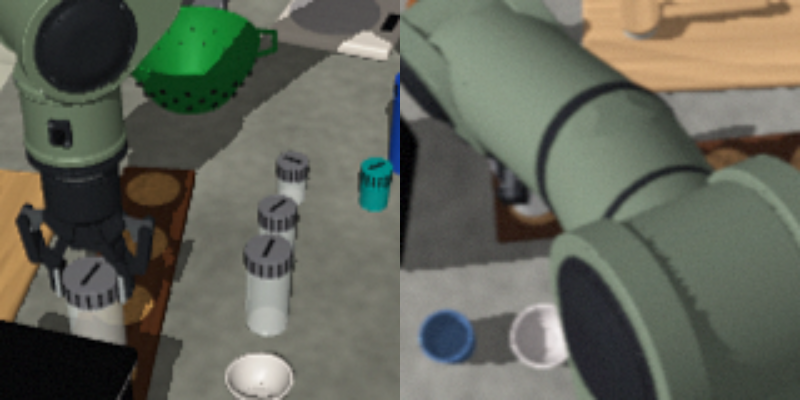

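Left panel: the tallest hangs upright in the gripper over the mat by the caddy (93,290 in the crop), with clearance all round. Lowering gently.

Request:
drive_tool --targets '[{"dx": -0.01,"dy": 0,"dz": 0.01,"yaw": 0,"fingers": 1},{"dx": 0,"dy": 0,"dz": 0.01,"yaw": 0,"fingers": 1},{"dx": 0,"dy": 0,"dz": 0.01,"yaw": 0,"fingers": 1},{"dx": 0,"dy": 0,"dz": 0.01,"yaw": 0,"fingers": 1},{"dx": 0,"dy": 0,"dz": 0,"yaw": 0,"fingers": 1},{"dx": 0,"dy": 0,"dz": 0,"yaw": 0,"fingers": 1}]'

```text
clock: 9.3
position: [0.6343, 0.1897, 0.1253]
tool_rot: [-3.142, -0.0, 1.572]
force: [-1.3, 0.2, 0.7]
grip_width: 0.0593
finger_force: 33.1
```

Request:
drive_tool --targets '[{"dx": 0,"dy": 0,"dz": 0.005,"yaw": 0,"fingers": 1},{"dx": 0,"dy": 0,"dz": 0,"yaw": 0,"fingers": 1},{"dx": 0,"dy": 0,"dz": 0,"yaw": 0,"fingers": 0.25},{"dx": 0,"dy": 0,"dz": 0,"yaw": 0,"fingers": 0.2},{"dx": 0,"dy": 0,"dz": 0,"yaw": 0,"fingers": 0.1},{"dx": 0,"dy": 0,"dz": 0,"yaw": 0,"fingers": 0},{"dx": 0,"dy": 0,"dz": 0,"yaw": 0,"fingers": 0},{"dx": 0,"dy": 0,"dz": 0,"yaw": 0,"fingers": 0}]'

```text
clock: 10.1
position: [0.6343, 0.1896, 0.1248]
tool_rot: [-3.142, 0.0, 1.572]
force: [-0.5, 0.0, 0.4]
grip_width: 0.0852
finger_force: 0.0
```

Request:
drive_tool --targets '[{"dx": 0,"dy": 0,"dz": -0.1,"yaw": 0,"fingers": 0},{"dx": 0,"dy": 0,"dz": -0.25,"yaw": 0,"fingers": 0},{"dx": 0,"dy": 0,"dz": -0.25,"yaw": 0,"fingers": 0},{"dx": 0,"dy": 0,"dz": -0.25,"yaw": 0,"fingers": 0},{"dx": 0,"dy": 0,"dz": -0.15,"yaw": 0,"fingers": 0},{"dx": 0,"dy": 0,"dz": -0.05,"yaw": 0,"fingers": 0},{"dx": 0,"dy": 0,"dz": 0,"yaw": 0,"fingers": 0},{"dx": -0.12,"dy": -0.15,"dz": 0,"yaw": 0,"fingers": 0},{"dx": -0.22,"dy": -0.275,"dz": 0,"yaw": 0,"fingers": 0},{"dx": -0.22,"dy": -0.275,"dz": 0,"yaw": 0,"fingers": 0},{"dx": -0.22,"dy": -0.275,"dz": 0,"yaw": 0,"fingers": 0},{"dx": -0.22,"dy": -0.275,"dz": 0,"yaw": 0,"fingers": 0},{"dx": -0.22,"dy": -0.275,"dz": 0,"yaw": 0,"fingers": 0},{"dx": -0.1,"dy": -0.118,"dz": 0,"yaw": 0,"fingers": 0},{"dx": 0,"dy": 0,"dz": 0,"yaw": 0,"fingers": 0},{"dx": 0,"dy": 0,"dz": 0,"yaw": 0,"fingers": 0},{"dx": 0,"dy": 0,"dz": 0,"yaw": 0,"fingers": 0}]'

```text
clock: 11.8
position: [0.4706, 0.058, 0.2294]
tool_rot: [-3.141, -0.0, 1.573]
force: [0.3, 0.4, -0.2]
grip_width: 0.0855
finger_force: 0.0
```

Request:
drive_tool --targets '[{"dx": 0,"dy": -0.003,"dz": 0.12,"yaw": 0,"fingers": 0},{"dx": 0,"dy": 0,"dz": 0.25,"yaw": 0,"fingers": 0},{"dx": 0,"dy": 0,"dz": 0.25,"yaw": 0,"fingers": 0},{"dx": 0,"dy": 0,"dz": 0.25,"yaw": 0,"fingers": 0},{"dx": 0,"dy": 0,"dz": 0.25,"yaw": 0,"fingers": 0},{"dx": 0,"dy": 0,"dz": 0.25,"yaw": 0,"fingers": 0},{"dx": 0,"dy": 0,"dz": 0.15,"yaw": 0,"fingers": 0},{"dx": 0,"dy": 0,"dz": 0,"yaw": 0,"fingers": 0},{"dx": 0,"dy": 0,"dz": 0,"yaw": 0,"fingers": 0},{"dx": 0,"dy": 0,"dz": 0,"yaw": 0,"fingers": 0.2},{"dx": 0,"dy": 0,"dz": 0,"yaw": 0,"fingers": 0.3},{"dx": 0,"dy": 0,"dz": 0,"yaw": 0,"fingers": 0.4},{"dx": 0,"dy": 0,"dz": 0,"yaw": 0,"fingers": 0.5},{"dx": 0,"dy": 0,"dz": 0,"yaw": 0,"fingers": 1},{"dx": 0,"dy": 0,"dz": 0,"yaw": 0,"fingers": 1},{"dx": 0,"dy": 0,"dz": 0,"yaw": 0,"fingers": 1},{"dx": 0,"dy": 0,"dz": 0,"yaw": 0,"fingers": 1}]'

```text
clock: 13.5
position: [0.4703, 0.0575, 0.0786]
tool_rot: [3.14, -0.0, 1.572]
force: [-1.3, -0.2, 8.9]
grip_width: 0.0534
finger_force: 29.8
```

Request:
drive_tool --targets '[{"dx": 0,"dy": 0,"dz": -0.05,"yaw": 0,"fingers": 1},{"dx": 0,"dy": 0,"dz": -0.15,"yaw": 0,"fingers": 1},{"dx": 0,"dy": 0,"dz": -0.25,"yaw": 0,"fingers": 1},{"dx": 0,"dy": 0,"dz": -0.2,"yaw": 0,"fingers": 1},{"dx": 0,"dy": 0,"dz": -0.1,"yaw": 0,"fingers": 1},{"dx": 0,"dy": 0,"dz": -0.05,"yaw": 0,"fingers": 1},{"dx": 0,"dy": 0,"dz": 0,"yaw": 0,"fingers": 1},{"dx": 0.02,"dy": 0.1,"dz": 0,"yaw": 0,"fingers": 1},{"dx": 0.025,"dy": 0.25,"dz": 0,"yaw": 0,"fingers": 1},{"dx": 0.025,"dy": 0.25,"dz": 0,"yaw": 0,"fingers": 1},{"dx": 0.025,"dy": 0.25,"dz": 0,"yaw": 0,"fingers": 1},{"dx": 0.025,"dy": 0.25,"dz": 0,"yaw": 0,"fingers": 1},{"dx": 0.025,"dy": 0.25,"dz": 0,"yaw": 0,"fingers": 1},{"dx": 0.025,"dy": 0.25,"dz": 0,"yaw": 0,"fingers": 1},{"dx": 0,"dy": 0.113,"dz": 0,"yaw": 0,"fingers": 1},{"dx": 0,"dy": 0,"dz": 0,"yaw": 0,"fingers": 1},{"dx": 0,"dy": 0,"dz": 0,"yaw": 0,"fingers": 1}]'

```text
clock: 15.2
position: [0.6407, 0.0748, 0.1566]
tool_rot: [-3.14, 0.0, 1.572]
force: [-0.4, 0.1, -2.1]
grip_width: 0.053
finger_force: 32.3
```

Request:
drive_tool --targets '[{"dx": -0.002,"dy": 0.007,"dz": 0.1,"yaw": 0,"fingers": 1},{"dx": 0,"dy": 0,"dz": 0.2,"yaw": 0,"fingers": 1},{"dx": 0,"dy": 0,"dz": 0.15,"yaw": 0,"fingers": 1},{"dx": 0,"dy": 0,"dz": 0.07,"yaw": 0,"fingers": 1},{"dx": 0,"dy": 0,"dz": 0,"yaw": 0,"fingers": 1},{"dx": 0,"dy": 0,"dz": 0.01,"yaw": 0,"fingers": 1},{"dx": 0,"dy": 0,"dz": 0.01,"yaw": 0,"fingers": 1},{"dx": 0,"dy": 0,"dz": 0.01,"yaw": 0,"fingers": 1},{"dx": 0,"dy": 0,"dz": 0.01,"yaw": 0,"fingers": 1},{"dx": 0,"dy": 0,"dz": 0,"yaw": 0,"fingers": 1},{"dx": 0,"dy": 0,"dz": 0,"yaw": 0,"fingers": 1}]'

```text
clock: 16.3
position: [0.6419, 0.0745, 0.1019]
tool_rot: [3.141, -0.0, 1.572]
force: [0.3, -0.2, -1.9]
grip_width: 0.0534
finger_force: 32.3
```

Request:
drive_tool --targets '[{"dx": 0,"dy": 0,"dz": 0.01,"yaw": 0,"fingers": 1},{"dx": 0,"dy": 0,"dz": 0.01,"yaw": 0,"fingers": 1},{"dx": 0,"dy": 0,"dz": 0.005,"yaw": 0,"fingers": 1},{"dx": 0,"dy": 0,"dz": 0,"yaw": 0,"fingers": 1},{"dx": 0,"dy": 0,"dz": 0,"yaw": 0,"fingers": 1}]'

```text
clock: 16.8
position: [0.642, 0.0746, 0.0997]
tool_rot: [3.141, -0.0, 1.572]
force: [-1.3, -1.2, 4.8]
grip_width: 0.0532
finger_force: 33.0
```

Request:
drive_tool --targets '[{"dx": 0,"dy": 0,"dz": 0,"yaw": 0,"fingers": 0.3},{"dx": 0,"dy": 0,"dz": 0,"yaw": 0,"fingers": 0.2},{"dx": 0,"dy": 0,"dz": 0,"yaw": 0,"fingers": 0.1},{"dx": 0,"dy": 0,"dz": 0,"yaw": 0,"fingers": 0},{"dx": 0,"dy": 0,"dz": 0,"yaw": 0,"fingers": 0},{"dx": 0,"dy": 0,"dz": -0.1,"yaw": 0,"fingers": 0},{"dx": 0,"dy": 0,"dz": -0.25,"yaw": 0,"fingers": 0},{"dx": 0,"dy": 0,"dz": -0.25,"yaw": 0,"fingers": 0},{"dx": 0,"dy": 0,"dz": -0.15,"yaw": 0,"fingers": 0},{"dx": 0,"dy": 0,"dz": 0,"yaw": 0,"fingers": 0},{"dx": -0.12,"dy": -0.15,"dz": 0,"yaw": 0,"fingers": 0},{"dx": -0.22,"dy": -0.28,"dz": 0,"yaw": 0,"fingers": 0},{"dx": -0.22,"dy": -0.28,"dz": 0,"yaw": 0,"fingers": 0},{"dx": -0.22,"dy": -0.28,"dz": 0,"yaw": 0,"fingers": 0},{"dx": -0.22,"dy": -0.28,"dz": 0,"yaw": 0,"fingers": 0},{"dx": -0.22,"dy": -0.28,"dz": 0,"yaw": 0,"fingers": 0},{"dx": -0.09,"dy": -0.125,"dz": 0,"yaw": 0,"fingers": 0},{"dx": 0,"dy": 0,"dz": 0,"yaw": 0,"fingers": 0},{"dx": 0,"dy": 0,"dz": 0,"yaw": 0,"fingers": 0}]'

```text
clock: 18.7
position: [0.4751, -0.0565, 0.1743]
tool_rot: [3.141, -0.0, 1.572]
force: [0.8, 0.3, 0.5]
grip_width: 0.0857
finger_force: 0.0
```

Request:
drive_tool --targets '[{"dx": 0,"dy": 0,"dz": 0.12,"yaw": 0,"fingers": 0},{"dx": 0,"dy": 0,"dz": 0.25,"yaw": 0,"fingers": 0},{"dx": 0,"dy": 0,"dz": 0.25,"yaw": 0,"fingers": 0},{"dx": 0,"dy": 0,"dz": 0.25,"yaw": 0,"fingers": 0},{"dx": 0,"dy": 0,"dz": 0.22,"yaw": 0,"fingers": 0},{"dx": 0,"dy": 0,"dz": 0.13,"yaw": 0,"fingers": 0},{"dx": 0,"dy": 0,"dz": 0,"yaw": 0,"fingers": 0},{"dx": 0,"dy": 0,"dz": 0,"yaw": 0,"fingers": 0},{"dx": 0,"dy": 0,"dz": 0,"yaw": 0,"fingers": 0.2},{"dx": 0,"dy": 0,"dz": 0,"yaw": 0,"fingers": 0.3},{"dx": 0,"dy": 0,"dz": 0,"yaw": 0,"fingers": 0.4},{"dx": 0,"dy": 0,"dz": 0,"yaw": 0,"fingers": 0.5},{"dx": 0,"dy": 0,"dz": 0,"yaw": 0,"fingers": 1},{"dx": 0,"dy": 0,"dz": 0,"yaw": 0,"fingers": 1},{"dx": 0,"dy": 0,"dz": 0,"yaw": 0,"fingers": 1},{"dx": 0,"dy": 0,"dz": 0,"yaw": 0,"fingers": 1}]'

```text
clock: 20.3
position: [0.4749, -0.0569, 0.0529]
tool_rot: [3.141, 0.0, 1.572]
force: [-2.3, 0.2, 9.1]
grip_width: 0.047
finger_force: 29.3
```

Request:
drive_tool --targets '[{"dx": 0,"dy": 0,"dz": -0.05,"yaw": 0,"fingers": 1},{"dx": 0,"dy": 0,"dz": -0.15,"yaw": 0,"fingers": 1},{"dx": 0,"dy": 0,"dz": -0.25,"yaw": 0,"fingers": 1},{"dx": 0,"dy": 0,"dz": -0.2,"yaw": 0,"fingers": 1},{"dx": 0,"dy": 0,"dz": -0.1,"yaw": 0,"fingers": 1},{"dx": 0,"dy": 0,"dz": -0.05,"yaw": 0,"fingers": 1},{"dx": 0,"dy": 0,"dz": 0,"yaw": 0,"fingers": 1},{"dx": 0.015,"dy": 0.1,"dz": 0,"yaw": 0,"fingers": 1},{"dx": 0.025,"dy": 0.25,"dz": 0,"yaw": 0,"fingers": 1},{"dx": 0.025,"dy": 0.25,"dz": 0,"yaw": 0,"fingers": 1},{"dx": 0.025,"dy": 0.25,"dz": 0,"yaw": 0,"fingers": 1},{"dx": 0.025,"dy": 0.25,"dz": 0,"yaw": 0,"fingers": 1},{"dx": 0.025,"dy": 0.25,"dz": 0,"yaw": 0,"fingers": 1},{"dx": 0.025,"dy": 0.25,"dz": 0,"yaw": 0,"fingers": 1},{"dx": 0,"dy": 0.143,"dz": 0,"yaw": 0,"fingers": 1},{"dx": 0,"dy": 0,"dz": 0,"yaw": 0,"fingers": 1},{"dx": 0,"dy": 0,"dz": 0,"yaw": 0,"fingers": 1}]'

```text
clock: 22.0
position: [0.6484, -0.0397, 0.131]
tool_rot: [-3.14, -0.0, 1.572]
force: [-0.6, 0.6, -0.7]
grip_width: 0.0474
finger_force: 31.4
```

Request:
drive_tool --targets '[{"dx": -0.006,"dy": 0.006,"dz": 0.1,"yaw": 0,"fingers": 1},{"dx": 0,"dy": 0,"dz": 0.2,"yaw": 0,"fingers": 1},{"dx": 0,"dy": 0,"dz": 0.15,"yaw": 0,"fingers": 1},{"dx": 0,"dy": 0,"dz": 0.07,"yaw": 0,"fingers": 1},{"dx": 0,"dy": 0,"dz": 0,"yaw": 0,"fingers": 1},{"dx": 0,"dy": 0,"dz": 0.01,"yaw": 0,"fingers": 1},{"dx": 0,"dy": 0,"dz": 0.01,"yaw": 0,"fingers": 1},{"dx": 0,"dy": 0,"dz": 0.01,"yaw": 0,"fingers": 1},{"dx": 0,"dy": 0,"dz": 0.01,"yaw": 0,"fingers": 1},{"dx": 0,"dy": 0,"dz": 0,"yaw": 0,"fingers": 1},{"dx": 0,"dy": 0,"dz": 0,"yaw": 0,"fingers": 1}]'

```text
clock: 23.1
position: [0.6495, -0.0406, 0.0764]
tool_rot: [3.142, 0.0, 1.572]
force: [0.4, -0.9, -1.1]
grip_width: 0.0473
finger_force: 31.4
```

Request:
drive_tool --targets '[{"dx": 0,"dy": 0,"dz": 0.01,"yaw": 0,"fingers": 1},{"dx": 0,"dy": 0,"dz": 0.01,"yaw": 0,"fingers": 1},{"dx": 0,"dy": 0,"dz": 0.005,"yaw": 0,"fingers": 1},{"dx": 0,"dy": 0,"dz": 0,"yaw": 0,"fingers": 1},{"dx": 0,"dy": 0,"dz": 0,"yaw": 0,"fingers": 1}]'

```text
clock: 23.6
position: [0.6495, -0.0406, 0.074]
tool_rot: [3.141, 0.0, 1.572]
force: [-2.9, -0.5, 5.3]
grip_width: 0.0471
finger_force: 31.9
```

Request:
drive_tool --targets '[{"dx": 0,"dy": 0,"dz": 0,"yaw": 0,"fingers": 0.35},{"dx": 0,"dy": 0,"dz": 0,"yaw": 0,"fingers": 0.2},{"dx": 0,"dy": 0,"dz": 0,"yaw": 0,"fingers": 0.1},{"dx": 0,"dy": 0,"dz": 0,"yaw": 0,"fingers": 0},{"dx": 0,"dy": 0,"dz": 0,"yaw": 0,"fingers": 0},{"dx": 0,"dy": 0,"dz": -0.1,"yaw": 0,"fingers": 0},{"dx": 0,"dy": 0,"dz": -0.25,"yaw": 0,"fingers": 0},{"dx": 0,"dy": 0,"dz": -0.25,"yaw": 0,"fingers": 0},{"dx": 0,"dy": 0,"dz": -0.15,"yaw": 0,"fingers": 0},{"dx": 0,"dy": 0,"dz": 0,"yaw": 0,"fingers": 0},{"dx": -0.13,"dy": -0.15,"dz": 0,"yaw": 0,"fingers": 0},{"dx": -0.25,"dy": -0.29,"dz": 0,"yaw": 0,"fingers": 0},{"dx": -0.25,"dy": -0.29,"dz": 0,"yaw": 0,"fingers": 0},{"dx": -0.25,"dy": -0.29,"dz": 0,"yaw": 0,"fingers": 0},{"dx": -0.25,"dy": -0.29,"dz": 0,"yaw": 0,"fingers": 0},{"dx": -0.25,"dy": -0.29,"dz": 0,"yaw": 0,"fingers": 0},{"dx": -0.136,"dy": -0.15,"dz": 0,"yaw": 0,"fingers": 0},{"dx": 0,"dy": 0,"dz": 0,"yaw": 0,"fingers": 0},{"dx": 0,"dy": 0,"dz": 0,"yaw": 0,"fingers": 0}]'

```text
clock: 25.5
position: [0.4747, -0.1925, 0.1486]
tool_rot: [-3.142, -0.0, 1.572]
force: [0.7, 0.5, 0.2]
grip_width: 0.0853
finger_force: 0.0
```

Request:
drive_tool --targets '[{"dx": 0.002,"dy": 0,"dz": 0.12,"yaw": 0,"fingers": 0},{"dx": 0,"dy": 0,"dz": 0.25,"yaw": 0,"fingers": 0},{"dx": 0,"dy": 0,"dz": 0.25,"yaw": 0,"fingers": 0},{"dx": 0,"dy": 0,"dz": 0.25,"yaw": 0,"fingers": 0},{"dx": 0,"dy": 0,"dz": 0.22,"yaw": 0,"fingers": 0},{"dx": 0,"dy": 0,"dz": 0.12,"yaw": 0,"fingers": 0},{"dx": 0,"dy": 0,"dz": 0,"yaw": 0,"fingers": 0},{"dx": 0,"dy": 0,"dz": 0,"yaw": 0,"fingers": 0},{"dx": 0,"dy": 0,"dz": 0,"yaw": 0,"fingers": 0.2},{"dx": 0,"dy": 0,"dz": 0,"yaw": 0,"fingers": 0.3},{"dx": 0,"dy": 0,"dz": 0,"yaw": 0,"fingers": 0.4},{"dx": 0,"dy": 0,"dz": 0,"yaw": 0,"fingers": 0.5},{"dx": 0,"dy": 0,"dz": 0,"yaw": 0,"fingers": 0.6},{"dx": 0,"dy": 0,"dz": 0,"yaw": 0,"fingers": 1},{"dx": 0,"dy": 0,"dz": 0,"yaw": 0,"fingers": 1},{"dx": 0,"dy": 0,"dz": 0,"yaw": 0,"fingers": 1},{"dx": 0,"dy": 0,"dz": 0,"yaw": 0,"fingers": 1}]'

```text
clock: 27.2
position: [0.4747, -0.1925, 0.0282]
tool_rot: [3.141, 0.0, 1.572]
force: [-2.0, -0.8, 7.6]
grip_width: 0.0418
finger_force: 29.2
```

Request:
drive_tool --targets '[{"dx": 0,"dy": 0,"dz": -0.05,"yaw": 0,"fingers": 1},{"dx": 0,"dy": 0,"dz": -0.15,"yaw": 0,"fingers": 1},{"dx": 0,"dy": 0,"dz": -0.25,"yaw": 0,"fingers": 1},{"dx": 0,"dy": 0,"dz": -0.2,"yaw": 0,"fingers": 1},{"dx": 0,"dy": 0,"dz": -0.1,"yaw": 0,"fingers": 1},{"dx": 0,"dy": 0,"dz": -0.05,"yaw": 0,"fingers": 1},{"dx": 0,"dy": 0,"dz": 0,"yaw": 0,"fingers": 1},{"dx": 0.02,"dy": 0.1,"dz": 0,"yaw": 0,"fingers": 1},{"dx": 0.055,"dy": 0.26,"dz": 0,"yaw": 0,"fingers": 1},{"dx": 0.055,"dy": 0.26,"dz": 0,"yaw": 0,"fingers": 1},{"dx": 0.055,"dy": 0.26,"dz": 0,"yaw": 0,"fingers": 1},{"dx": 0.055,"dy": 0.26,"dz": 0,"yaw": 0,"fingers": 1},{"dx": 0.055,"dy": 0.26,"dz": 0,"yaw": 0,"fingers": 1},{"dx": 0.055,"dy": 0.26,"dz": 0,"yaw": 0,"fingers": 1},{"dx": 0.02,"dy": 0.156,"dz": 0,"yaw": 0,"fingers": 1},{"dx": 0,"dy": 0,"dz": 0,"yaw": 0,"fingers": 1},{"dx": 0,"dy": 0,"dz": 0,"yaw": 0,"fingers": 1}]'

```text
clock: 28.9
position: [0.6559, -0.1545, 0.1065]
tool_rot: [-3.14, -0.0, 1.573]
force: [0.1, 0.0, -1.4]
grip_width: 0.0411
finger_force: 30.7
```

Request:
drive_tool --targets '[{"dx": -0.009,"dy": 0.003,"dz": 0.1,"yaw": 0,"fingers": 1},{"dx": 0,"dy": 0,"dz": 0.2,"yaw": 0,"fingers": 1},{"dx": 0,"dy": 0,"dz": 0.15,"yaw": 0,"fingers": 1},{"dx": 0,"dy": 0,"dz": 0.07,"yaw": 0,"fingers": 1},{"dx": 0,"dy": 0,"dz": 0,"yaw": 0,"fingers": 1},{"dx": 0,"dy": 0,"dz": 0.01,"yaw": 0,"fingers": 1},{"dx": 0,"dy": 0,"dz": 0.01,"yaw": 0,"fingers": 1},{"dx": 0,"dy": 0,"dz": 0.01,"yaw": 0,"fingers": 1},{"dx": 0,"dy": 0,"dz": 0.01,"yaw": 0,"fingers": 1},{"dx": 0,"dy": 0,"dz": 0,"yaw": 0,"fingers": 1},{"dx": 0,"dy": 0,"dz": 0,"yaw": 0,"fingers": 1}]'

```text
clock: 30.0
position: [0.6565, -0.1559, 0.0519]
tool_rot: [3.142, 0.0, 1.572]
force: [0.3, -0.8, -0.4]
grip_width: 0.0413
finger_force: 30.7
```

Request:
drive_tool --targets '[{"dx": 0,"dy": 0,"dz": 0.01,"yaw": 0,"fingers": 1},{"dx": 0,"dy": 0,"dz": 0.01,"yaw": 0,"fingers": 1},{"dx": 0,"dy": 0,"dz": 0.003,"yaw": 0,"fingers": 1},{"dx": 0,"dy": 0,"dz": 0,"yaw": 0,"fingers": 1},{"dx": 0,"dy": 0,"dz": 0,"yaw": 0,"fingers": 1}]'

```text
clock: 30.5
position: [0.6565, -0.1559, 0.0495]
tool_rot: [3.142, -0.0, 1.572]
force: [-0.5, 0.6, -0.9]
grip_width: 0.0412
finger_force: 30.7
```

Request:
drive_tool --targets '[{"dx": 0,"dy": 0,"dz": 0.006,"yaw": 0,"fingers": 1},{"dx": 0,"dy": 0,"dz": 0,"yaw": 0,"fingers": 1},{"dx": 0,"dy": 0,"dz": 0,"yaw": 0,"fingers": 1}]'

```text
clock: 30.8
position: [0.6566, -0.1559, 0.0493]
tool_rot: [3.141, 0.0, 1.572]
force: [-3.2, 0.6, 4.6]
grip_width: 0.0418
finger_force: 31.3
```

Request:
drive_tool --targets '[{"dx": 0,"dy": 0,"dz": 0,"yaw": 0,"fingers": 0.4},{"dx": 0,"dy": 0,"dz": 0,"yaw": 0,"fingers": 0.25},{"dx": 0,"dy": 0,"dz": 0,"yaw": 0,"fingers": 0.1},{"dx": 0,"dy": 0,"dz": 0,"yaw": 0,"fingers": 0},{"dx": 0,"dy": 0,"dz": 0,"yaw": 0,"fingers": 0},{"dx": 0,"dy": 0,"dz": -0.1,"yaw": 0,"fingers": 0},{"dx": 0,"dy": 0,"dz": -0.3,"yaw": 0,"fingers": 0},{"dx": 0,"dy": 0,"dz": -0.4,"yaw": 0,"fingers": 0},{"dx": 0,"dy": 0,"dz": -0.4,"yaw": 0,"fingers": 0},{"dx": 0,"dy": 0,"dz": -0.4,"yaw": 0,"fingers": 0},{"dx": 0,"dy": 0,"dz": -0.2,"yaw": 0,"fingers": 0},{"dx": 0,"dy": -0.2,"dz": 0,"yaw": 0,"fingers": 0},{"dx": 0,"dy": -0.3,"dz": 0,"yaw": 0,"fingers": 0},{"dx": 0,"dy": -0.3,"dz": 0,"yaw": 0,"fingers": 0},{"dx": 0,"dy": -0.3,"dz": 0,"yaw": 0,"fingers": 0},{"dx": 0,"dy": -0.3,"dz": 0,"yaw": 0,"fingers": 0},{"dx": 0,"dy": -0.3,"dz": 0,"yaw": 0,"fingers": 0},{"dx": 0,"dy": -0.1,"dz": 0,"yaw": 0,"fingers": 0}]'

```text
clock: 32.6
position: [0.4742, -0.1565, 0.2297]
tool_rot: [-3.141, 0.001, 1.571]
force: [0.9, 0.5, -0.1]
grip_width: 0.0856
finger_force: 0.0
```

Request:
drive_tool --targets '[{"dx": -0.2,"dy": 0,"dz": 0,"yaw": 0,"fingers": 0},{"dx": -0.3,"dy": 0,"dz": 0,"yaw": 0,"fingers": 0},{"dx": -0.3,"dy": 0,"dz": 0,"yaw": 0,"fingers": 0},{"dx": -0.3,"dy": 0,"dz": 0,"yaw": 0,"fingers": 0},{"dx": -0.3,"dy": 0,"dz": 0,"yaw": 0,"fingers": 0},{"dx": -0.3,"dy": 0,"dz": 0,"yaw": 0,"fingers": 0},{"dx": -0.3,"dy": 0,"dz": 0,"yaw": 0,"fingers": 0},{"dx": -0.3,"dy": 0,"dz": 0,"yaw": 0,"fingers": 0},{"dx": -0.2,"dy": 0,"dz": 0,"yaw": 0,"fingers": 0},{"dx": 0,"dy": 0,"dz": 0,"yaw": 0,"fingers": 0},{"dx": 0,"dy": 0,"dz": 0,"yaw": 0,"fingers": 0}]'

```text
clock: 33.7
position: [0.4771, -0.4059, 0.229]
tool_rot: [3.141, -0.0, 1.572]
force: [0.6, 0.0, -0.6]
grip_width: 0.0856
finger_force: 0.0
```

```bash
python3 - <<'E'
from workcell import grab_frame
from caps import *
a=grab_frame("side");b=grab_frame("top")
cv2.imwrite("pics/s3.png",a);cv2.imwrite("pics/t3.png",b)
o=np.hstack([cv2.resize(a[90:290,200:400],(400,400)),cv2.resize(b[100:300,190:390],(400,400))]);cv2.imwrite("pics/v3.png",o)
for h,p in [(.14,(.6342,.1895)),(.114,(.6416,.0745)),(.088,(.6492,-.0404)),(.062,(.6563,-.1554))]:
    q=slot("top",b,(*p,h+.021),6); print(q, (ray("top",*q,h+.021)[:2]-p).round(4) if q else None)
E
```

```text
(np.float64(246.87827715355806), np.float64(153.1385767790262)) [-0.0001  0.001 ]
(np.float64(289.91540130151844), np.float64(151.75054229934923)) [0.0004 0.0003]
(np.float64(330.5966850828729), np.float64(150.34530386740332)) [0.0009 0.0008]
(np.float64(370.125), np.float64(149.53225806451613)) [ 0.0003 -0.0003]
```

View pics/v3.png

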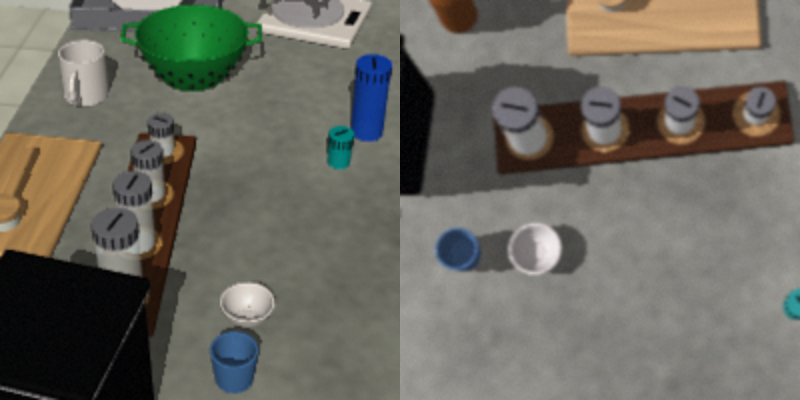

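All four stand upright on their mats, with caps in the top crop at about (515,106), (600,104), (682,102) and (760,100). They step down in height from the caddy, within 1 mm of the mat centres. The bowl, cup and look-alikes are where they were. Handing in.

```bash
python3 -c "
from workcell import workorder
print(workorder.job_done())"
```

```text
the job is handed in; nothing more can be done
None
```

The four canisters stand upright on their mats, tallest nearest the caddy down to shortest at the far end, each within about 1 mm of its mat's centre; the pinch bowl was left alone, and the job was handed in at about 34 s.

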